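Shut and key-lock a board test fixture

ROBOT

A 6-joint arm with a two-finger parallel gripper is mounted at the origin on the work surface. World frame = base frame: x ahead of the robot, y to its left, z up, the work surface at z = 0. Lengths are in m, angles in rad, forces in N, time in s.
With the tool pointing down it reaches from about 0.35 to 0.925 m from the base axis. Payload 6.4 kg.
Tool frame: the origin (TCP) lies at the very end of the fingers, on their centre line; the grasp point (between the pads) lies 19 mm behind it; z points along the fingers, y is the line along which they close (so a half turn about z gives the same grasp; the last joint's range is limited). The gripper opens to 85 mm and grips with 20 to 120 N. Pads are 22 mm wide; open, the fingers measure 114 mm over their backs; the gripper's body (76 mm by 85 mm) begins 54 mm behind the grasp point. The pads swing forward as they close: fully open they stand 13 mm farther back than shut.
Start: joints at [-1.376, 0.245, 1.558, -0, 1.339, -0.174], TCP at [0.234, -0.606, 0.231] pointing down, gripper open.
Joint ranges: [-3.13, 3.13], [-1.02, 2.26], [0.13, 2.54], [-0.95, 4.09], [0.21, 2.88], [-2.74, 2.74]. Speed limits (rad/s): [2.57, 2.57, 3.14, 3.14, 3.14, 3.14].

INTERFACE

Orientations are given as [roll, pitch, yaw] about the fixed x, y, z axes, in that order (R = Rz(yaw) Ry(pitch) Rx(roll)).
In Python, from workcell import status, eyes, workorder, nets gives the robot as it stands.
- The arm moves only by the tool step_arm, never from a script. Its arguments are lists of equal length, an entry for each row: "slide": the shift along the tool's x, y, z as a fraction of full scale, a list of three; "turn": the turn about the tool's z as a fraction of full scale; "hand": the closure, from 0 (fully open) to 1 (shut). In form: {"slide": [[x, y, z], ...], "turn": [turn, ...], "hand": [hand, ...]}. A call has 1 to 5 rows; each row is the pose to reach, as a shift and turn from the pose commanded when the call began, along the tool's axes at that moment; what a row does not reach only later rows make up. Full scale, the value 1, is 100 cm for a shift and 0.5 rad for a turn. A row lasts 1/8 s, in which the tool goes at most 62.5 mm and 10.7 degrees, less where a joint would pass 70% of its speed; a pose out of reach is approached as far as the arm can. A call with a number of a shift or a turn outside -1 to 1 is refused whole. A call with a gripper value outside its range is refused whole. The fingers move at their own pace and stop on an object; the grip force is fixed at half the most. Time passes only in rows, so rows that repeat a pose let the fingers close. It gives the time, the measured TCP pose, the force, the opening and the grip force at its end, in the units of the state.
- status.sense(): the state, without advancing time (a new reading comes with each control period).
- eyes.grab_frame(name): name is "scene" or "top" or "wrist"; returns the picture (480x640x3 uint8, red, green, blue); there is no depth.
- eyes.calibration(name): a dict with "fx", "fy", "cx", "cy" (pixels), "T" (4x4, takes a point from camera to world coordinates). Camera axes: x right, y down, z forward; pixel columns grow to the right and rows downward; lengths in m; the calibration is good to about 2 mm. A picture is of the moment at which its call begins: read the wrist's pose just before it. calibration takes no time and is no camera call; for the wrist camera it gives the pose at the moment of the call.
- workorder.finish_job(): hands the job in; it is judged then, once.
Trained networks look in the newest picture that a camera, given by its name, has taken for a name from the list of things; names that differ only in an ending like _2 or _b are one class to them, and where a whole thing is asked for, a point or a joint stands for the part that bears it (a point fixed in the world has none). Each returns a list of dicts, best first, with "conf" (0 to 1); they miss things now and then, are a little off and sometimes report something else, mostly with a low value. They report only what shows in the picture. A call takes as long as a camera call. They do not tell look-alikes from the thing itself.
- nets.recognise(camera, query): "uv" ([column, row] in pixels, amid what is visible of it).
The state is a dict: "clock": time; "qpos": joint angles; "qvel": joint speeds; "effort": joint torques, N m; "position": TCP position; "eef_rot": TCP orientation; "contact_force": force on the tool from outside, world axes, zero at the start; "wrist_torque": the same for the moment, N m; "gripper_width": finger opening in m; "gripper_force": force on a finger pad.
Only numpy, scipy, OpenCV 4.12 (cv2) and the standard library are available. Lean on these libraries where they do the work, as an engineer would, in place of code of your own. Each camera call takes 0.05 s, during which the arm holds its last target. There are 200 camera calls.

TASK

Push the blue lid of the board test fixture fully shut. Then take the T-key from its wooden stand, fit its square tip right into the square recess of the knob on the lid and, with the key, turn the knob clockwise (seen from above) until its red tongue has reached its stop under the yellow-topped keeper. Pull the key out, stand it upright, fully down in its stand's hole again, and leave the lid shut and the other things on the bench where they are.

Things in the scene. Friction and masses are not known exactly. Their poses are not given: they have to be found in the camera images.
- fixture: Board test fixture, fixed: a grey open tub 170 x 150 x 45 mm (x, y, z) with a green board. Origin: centre of its underside; x horizontally towards the hinge side (away from the robot, give or take the yaw), y left, z up. A steel keeper, 34 mm wide, with a yellow lip, 79 mm high, stands at the middle of its front, 87 to 104 mm in -x from the origin.
- lid (a joint): Opening angle of the blue lid (rad): 0 = shut, edge to edge on the tub; 0.6 to 1.1 at the start. The lid is a slab 170 x 150 x 18 mm, hinged along the tub's +x rim (axis along the fixture's y). A stiff friction hinge (0.7 N m) holds it at any angle; 3 to 9 N at its front edge closes it.
- lid_hinge (a point): Point on the hinge axis at the middle of the lid's width, 45.5 mm above the bench, on the lid's underside plane. Its axes turn with the lid: x from the front edge towards the hinge, y to the left, z out of the lid's upper (outer) face.
- press (a point): A clear place to push the lid: on its outer face, 15 mm from the free front edge, 50 mm to the +y side of the middle, 155 mm from the hinge axis. Axes as lid_hinge (z out of the outer face).
- mouth (a point): Centre of the mouth of the knob's square recess, on its axis: 140 mm from the hinge axis, 24.5 mm above the lid's outer face (88 mm above the bench when shut). Axes fixed to the lid, z out of it. Recess 18.4 mm square, 18 mm deep, the top 3 mm a 45 degree lead-in; its turn about z differs every time, is not reported nor tied to the tongue: look or feel for it. Dark round knob, 48 mm across, 18 mm high.
- tongue (a joint): Angle of the knob's red tongue (rad), growing clockwise from above: 0 to 0.3 at the start, 1.22 at its stop, pointing to the front under the keeper's lip. It reaches 40 mm from the knob's axis, lies on the lid's -y side at first, turns with the recess (friction 0.18 N m) and stays where left. A clutch between recess and tongue slips above 0.6 N m (forced at the stop).
- key_grip (a point): Centre of the T-key's orange cross bar, 112 mm above the tip. The bar is 80 x 16 x 16 mm, along the key's x axis; z points up the key, away from the tip. Below it the steel shank is 16 mm square, sides along x and y, down to the tip: bar and shank can be gripped together across y (16 mm). The key is 120 mm long, about 0.28 kg.
- key_tip (a point): Centre of the end face of the T-key's tip (16 mm square, flat end, sides along the key's x and y). Same axes as key_grip. At the start it stands on the floor, at the middle, of the stand's hole.
- stand_hole0 (a point): Centre of the mouth of the square hole (22 mm, 3 mm chamfer, 40 mm deep) in the key's stand, a fixed wooden block 90 x 90 x 50 mm; the mouth is on its top, 50 mm above the bench. Axes: x and y along the hole's sides, z up. The key stands in it, its sides within a few degrees of the hole's.
- tape_roll: Bystander: loose cardboard-coloured tape roll, 84 mm across, 45 mm high; origin at the centre of its underside.
- tweezers: Bystander: steel tweezers lying loose, 125 mm long along x, 8 mm high; origin at the centre of the underside.
- spare_board: Bystander: loose green circuit board, 190 x 50 x 6 mm, lying flat; origin at the centre of its underside.
- flux_jar: Bystander: loose jar, 60 mm across, 80 mm high; origin at the centre of its underside.
- ic_tray: Bystander: black component tray 130 x 100 x 18 mm, fixed; it lies on the side where the stand is not. Origin at the centre of its underside.
Not all that is in view belongs to the job. Of the things like the part that bears key_grip, leave any that is green; of the rest the larger one is meant.

How it is judged:
On the way, in this order (a step that is already met when the one before it is completed fails the run):
1. the lid is shut (within 0.035 rad), the tongue not yet turned (below 0.6 rad) (value of joint lid below 0.035 rad and value of joint tongue below 0.6 rad), for 0.2 s.
2. the key's tip is in the knob's recess, at least 9 mm deep, within 5 mm of its axis (horizontal distance between key_tip and mouth below 0.005 m and z of key_tip in the frame of mouth below -0.009 m), for 0.1 s.
3. with the key still in the recess the tongue is at its stop (beyond 1.10 rad) (all of step 2 and value of joint tongue above 1.1 rad and value of joint lid below 0.035 rad), for 0.1 s.
At the end, for the whole second after the job is handed in: The lid is shut (lid joint below 0.035 rad), the tongue is under the keeper (tongue joint above 1.10 rad), and the key stands released and at rest in its stand's hole: its tip within 10 mm of the hole's axis and at least 34 mm below the mouth, tilted less than 0.25 rad (value of joint lid below 0.035 rad and value of joint tongue above 1.1 rad and horizontal distance between key_tip and stand_hole0 below 0.01 m and z of key_tip in the frame of stand_hole0 below -0.034 m and angle between key_tip's own z axis and vertical below 0.25 rad and linear speed of tkey below 0.03 m/s); the robot touches nothing.
It fails at once if the tape roll is moved by more than 30 mm (distance of tape_roll from where it was at the start of the episode above 0.03 m).
It fails at once if the tweezers is moved by more than 30 mm (distance of tweezers from where it was at the start of the episode above 0.03 m).
It fails at once if the spare green board is moved by more than 30 mm (distance of spare_board from where it was at the start of the episode above 0.03 m).
It fails at once if the jar is moved by more than 30 mm (distance of flux_jar from where it was at the start of the episode above 0.03 m).
It also fails if it takes over 72 s, if anything falls off the work surface, if the arm or the gripper's body presses on something with over 40 N, if the wrist force passes 120 N, or if a joint passes its speed limit or range.

## Working session

There is one attempt and no reset: what is moved stays moved. The work goes in short steps, Python scripts to look and compute and a tool call to move; the robot and the scene stay as the last step left them, time stands still between calls to the robot, and variables do not carry over. Pictures are saved under pics/ and viewed, at most 10 in all, crops included, and the job is handed in when it is done.

Besides the shell and the picture viewer there is one more tool, called as name(argument=value, ...) on one line, values as JSON. step_arm: Moves the arm, as the interface text tells. Its arguments: {"type":"object","properties":{"slide":{"type":"array"},"turn":{"type":"array"},"hand":{"type":"array"}},"required":["slide","turn","hand"]}

```bash
mkdir -p pics
cat > h.py <<'E'
import numpy as np, cv2
from workcell import status, eyes, workorder, nets
def grab(n,save=None):
    im=eyes.grab_frame(n)
    if save: cv2.imwrite('pics/'+save+'.png',cv2.cvtColor(im,cv2.COLOR_RGB2BGR))
    return im
def ray(c,uv):
    T=np.array(c['T']); d=T[:3,:3]@np.array([(uv[0]-c['cx'])/c['fx'],(uv[1]-c['cy'])/c['fy'],1]); return T[:3,3],d
def onz(c,uv,z):
    o,d=ray(c,uv); return o+d*(z-o[2])/d[2]
def proj(c,p):
    T=np.array(c['T']); q=T[:3,:3].T@(np.array(p)-T[:3,3]); return np.array([c['fx']*q[0]/q[2]+c['cx'],c['fy']*q[1]/q[2]+c['cy']])
def tri(obs):
    A=np.zeros((3,3));b=np.zeros(3)
    for c,uv in obs:
        o,d=ray(c,uv);d=d/np.linalg.norm(d);M=np.eye(3)-np.outer(d,d);A+=M;b+=M@o
    return np.linalg.solve(A,b)
E
python3 - <<'E'
from h import *
a=grab('top','top0');b=grab('scene','scene0')
for n in ['top','scene']:
    c=eyes.calibration(n);print(n,c['fx'],np.round(c['T'],3).tolist())
    for q in ['key_grip','stand_hole0','mouth','press','lid_hinge','tongue','key_tip']:
        try: print(q,[(np.round(r['uv']).tolist(),round(r['conf'],2)) for r in nets.recognise(n,q)][:4])
        except Exception as e: print(q,e)
print(status.sense())
E
```

```text
top 444.3384745340273 [[-0.076, -0.97, 0.229, 0.312], [-0.997, 0.073, -0.021, 0.013], [0.004, -0.23, -0.973, 1.084], [0.0, 0.0, 0.0, 1.0]]
key_grip [([180.0, 262.0], 0.73), ([228.0, 212.0], 0.7), ([186.0, 210.0], 0.54)]
stand_hole0 [([334.0, 212.0], 0.19)]
mouth [([333.0, 211.0], 0.61), ([196.0, 266.0], 0.59)]
press [([330.0, 213.0], 0.6)]
lid_hinge [([330.0, 213.0], 0.57)]
tongue [([336.0, 218.0], 0.9)]
key_tip [([175.0, 260.0], 0.74), ([184.0, 211.0], 0.62), ([231.0, 213.0], 0.61)]
scene 508.1864061788511 [[-0.373, 0.761, -0.531, 1.132], [0.928, 0.31, -0.208, 0.242], [0.006, -0.57, -0.822, 1.036], [0.0, 0.0, 0.0, 1.0]]
key_grip [([432.0, 338.0], 0.94), ([448.0, 280.0], 0.91), ([385.0, 305.0], 0.56), ([288.0, 256.0], 0.28)]
stand_hole0 [([438.0, 298.0], 0.89)]
mouth []
press [([286.0, 254.0], 0.75), ([200.0, 203.0], 0.28)]
lid_hinge [([287.0, 257.0], 0.91), ([201.0, 202.0], 0.29)]
tongue [([287.0, 229.0], 0.95)]
key_tip [([454.0, 279.0], 0.95), ([434.0, 336.0], 0.72), ([383.0, 302.0], 0.6), ([286.0, 230.0], 0.53)]
{'clock': 0.8, 'qpos': array([-1.37608471e+00,  2.45065619e-01,  1.55778980e+00, -2.56901828e-05,
        1.33867646e+00, -1.74068905e-01]), 'qvel': array([-3.87839329e-04, -4.16282586e-05,  8.51391214e-04,  1.72033736e-06,
        3.36498211e-04,  6.64889088e-04]), 'effort': array([-1.54705409e-03, -4.29482567e+01, -3.26414609e+01, -1.02226450e-04,
        3.72900258e-04, -8.87806095e-08]), 'position': array([ 0.23433341, -0.6063133 ,  0.23131775]), 'eef_rot': array([3.14153713e+00, 3.51493535e-05, 3.68786434e-01]), 'contact_force': array([ 0.97697983, -0.23541618, -0.09964094]), 'wrist_torque': array([-0.0160971 ,  0.0009491 ,  0.02040966]), 'gripper_force': 0.0, 'gripper_width': 0.08541732243664839}
```

View pics/top0.png

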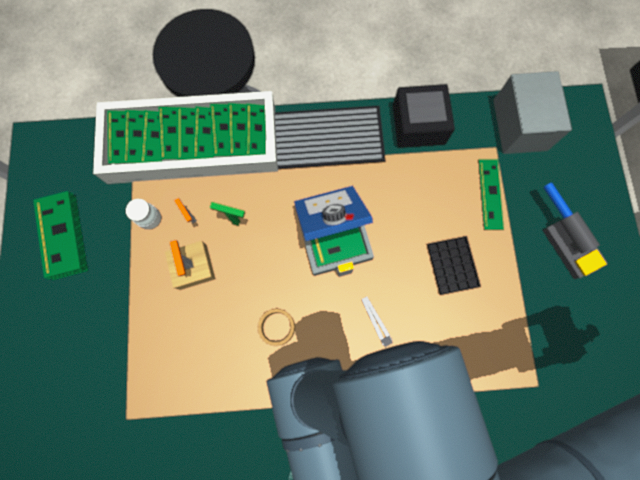

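View pics/scene0.png

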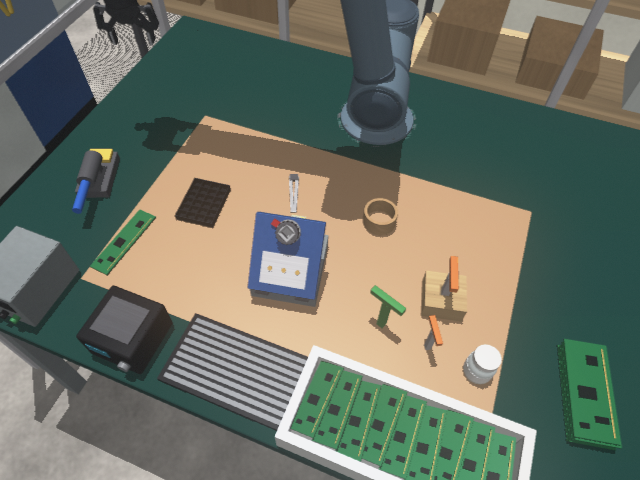

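Three keys are in view: green (top 228,212), small orange (top 184,210; scene 435,333) and larger orange (top 178,258; scene 454,274). The last one stands in the wooden stand, so it is the one meant. The fixture is at top (333,230), scene (287,255), and its lid is open towards +x. I'll confirm in an enlarged crop.

Run:
```python
import cv2,numpy as np
t=cv2.imread('pics/top0.png');s=cv2.imread('pics/scene0.png')
r=lambda im,x,y,w,h:cv2.resize(im[y:y+h,x:x+w],(400,300),interpolation=cv2.INTER_CUBIC)
cv2.imwrite('pics/c1.png',np.vstack([np.hstack([r(t,150,190,120,90) ,r(t,280,180,120,90)*1]),np.hstack([r(s,380,240,120,90),r(s,230,205,120,90)])]))
```

```text
(no output)
```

View pics/c1.png

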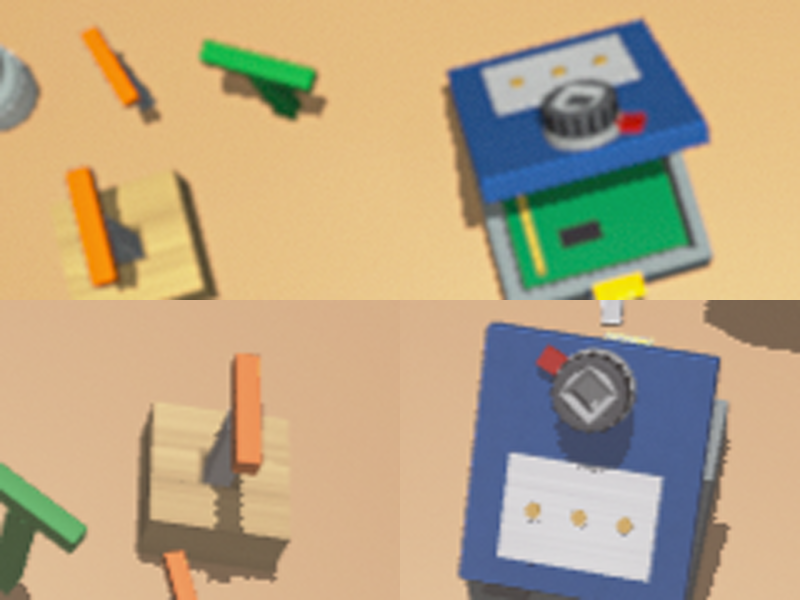

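The crop confirms it: the larger orange key stands in the wooden stand. The lid is open, and the red tongue is on the -y side of the knob.

```bash
cat > fit.py <<'E'
from h import *
from scipy.optimize import least_squares
t=eyes.calibration('top');s=eyes.calibration('scene')
def fix2w(p,q):
    c,sn=np.cos(p[2]),np.sin(p[2]); return np.array([p[0]+c*q[0]-sn*q[1],p[1]+sn*q[0]+c*q[1],q[2]])
def lid(p,l,y,h): # l from hinge to front, h above underside
    a=p[3]; return fix2w(p,[0.085-l*np.cos(a)+h*np.sin(a),y,0.0455+l*np.sin(a)+h*np.cos(a)])
E
python3 - <<'E'
from fit import *
L=.17;O=[(t,(295,201.6),0,.075),(t,(353.5,186),0,-.075),(t,(371.5,217.8),L,-.075),(t,(305.2,234),L,.075),
(s,(257,211.9),L,-.075),(s,(325.4,221.5),L,.075),(s,(248,288.1),0,-.075),(s,(317,295.6),0,.075)]
def f(p):
    r=[proj(c,lid(p,l,y,.018))-uv for c,uv,l,y in O]
    r.append(proj(t,fix2w(p,[-.0955,0,.079]))-[346,266.4]); return np.ravel(r)
r=least_squares(f,[.55,0,0,.8],loss='soft_l1');print(r.x.round(4),np.round(f(r.x),1))
p=r.x
print('press',lid(p,.155,.05,.018),'mouth',lid(p,.14,0,.0425),'shut',lid([*p[:3],0],.14,0,.0425))
a=tri([(t,(174,241)),(s,(454.1,256.5))]);b=tri([(t,(180.9,274.9)),(s,(454.4,291))])
print(a,b,np.linalg.norm(a-b),(a+b)/2)
for uv in [(204,242.5)]: print(onz(t,uv,.05))
for uv in [(425.6,271.5),(467,276),(422,307.5),(467,312)]: print(onz(s,uv,.05))
for n,h,tu,su in [('jar',.08,(140,206),(487,358)),('small',.1,(184,210),(435,330)),('tape',.045,(276,326),(381,212)),('tw',.005,(376,321),(294,192))]: print(n,onz(t,tu,h).round(3),onz(s,su,h).round(3))
E
```

```text
[ 0.57   -0.0292  0.2082  0.7912] [-2.5  0.2 -1.7 -0.6  0.3 -0.9 -1.7  2.2 -1.6 -1.  -0.1 -0.5 -0.8 -0.7
 -2.1  2.6 -0.3  1.2]
press [0.54870475 0.01740856 0.16838545] mouth [ 0.58640675 -0.02572867  0.17494197] shut [ 0.51615649 -0.04057341  0.088     ]
[0.53652079 0.30492594 0.20291849] [0.49774044 0.3435103  0.02401978] 0.18707597020310693 [0.51713062 0.32421812 0.11346914]
[0.56699773 0.28089387 0.05      ]
[0.48951974 0.26916617 0.05      ]
[0.46593548 0.35824554 0.05      ]
[0.58018527 0.28477793 0.05      ]
[0.55429359 0.37696317 0.05      ]
jar [0.659 0.422 0.08 ] [0.656 0.43  0.08 ]
small [0.635 0.313 0.1  ] [0.647 0.319 0.1  ]
tape [0.359 0.12  0.045] [0.362 0.125 0.045]
tw [ 0.355 -0.115  0.005] [ 0.354 -0.111  0.005]
```

```bash
cat >> h.py <<'E'
def plan(targets,start=None):
    s=status.sense(); x=np.array(s['position']);yaw=s['eef_rot'][2]
    if start is not None: x=np.array(start[:3]);yaw=start[3]
    for t in targets:
        d=np.array(t[:3])-x; dy=(t[3]-yaw+np.pi)%(2*np.pi)-np.pi; c,sn=np.cos(yaw),np.sin(yaw)
        print('slide',np.round([c*d[0]+sn*d[1],sn*d[0]-c*d[1],-d[2]],4).tolist(),'turn',round(-dy/.5,3),'rows',int(np.ceil(max(np.linalg.norm(d)/.0625,abs(dy)/.1867))))
        x=np.array(t[:3]);yaw=t[3]
E
python3 - <<'E'
from fit import *
a=tri([(t,(174,241)),(s,(454.4,291))]);b=tri([(t,(180.9,274.9)),(s,(454.1,256.5))])
print(a,b,np.linalg.norm(a-b),(a+b)/2,np.arctan2(*(a-b)[[1,0]]))
plan([(.34,-.40,.24,.84),(.44,-.2,.24,1.31),(.549,.017,.24,1.78),(.549,.017,.19,1.78)])
p=[.57,-.0292,.2082,0]
for an in [.79,.65,.5,.35,.2,.1,0.05,0]: 
    p[3]=an;print(an,lid(p,.155,.05,.018).round(4))
E
```

```text
[0.55811846 0.33164723 0.11879402] [0.47984397 0.31314911 0.12505536] 0.08067391511811955 [0.51898121 0.32239817 0.12192469] 0.2320661154282878
slide [0.1729, -0.1544, -0.0087] turn -0.942 rows 4
slide [0.2157, -0.059, -0.0] turn -0.94 rows 4
slide [0.2378, 0.0494, -0.0] turn -0.94 rows 4
slide [0.0, 0.0, 0.05] turn -0.0 rows 1
0.79 [0.5486 0.0174 0.1683]
0.65 [0.5328 0.014  0.1536]
0.5 [0.5182 0.011  0.1356]
0.35 [0.5064 0.0085 0.1156]
0.2 [0.4977 0.0066 0.0939]
0.1 [0.4937 0.0058 0.0789]
0.05 [0.4922 0.0055 0.0712]
0 [0.4912 0.0053 0.0635]
```

step_arm(slide=[[0.173, -0.154, -0.009], [0.173, -0.154, -0.009], [0.173, -0.154, -0.009], [0.173, -0.154, -0.009]], turn=[-0.94, -0.94, -0.94, -0.94], hand=[1, 1, 1, 1])

```text
clock: 1.3
position: [0.3411, -0.3981, 0.2405]
eef_rot: [3.141, -0.0, 0.84]
contact_force: [-0.7, -0.1, 0.2]
gripper_width: 0.0127
gripper_force: 0.0
```

step_arm(slide=[[0.216, -0.059, 0], [0.216, -0.059, 0], [0.216, -0.059, 0], [0.216, -0.059, 0]], turn=[-0.94, -0.94, -0.94, -0.94], hand=[1, 1, 1, 1])

```text
clock: 1.8
position: [0.4414, -0.1977, 0.2406]
eef_rot: [3.141, 0.0, 1.312]
contact_force: [0.4, -0.2, 0.4]
gripper_width: 0.0003
gripper_force: 0.0
```

step_arm(slide=[[0.238, 0.049, 0], [0.238, 0.049, 0], [0.238, 0.049, 0], [0.238, 0.049, 0], [0.238, 0.049, 0]], turn=[-0.94, -0.94, -0.94, -0.94, -0.94], hand=[1, 1, 1, 1, 1])

```text
clock: 2.42
position: [0.5504, 0.02, 0.2403]
eef_rot: [3.141, -0.0, 1.784]
contact_force: [-0.9, -1.6, -0.9]
gripper_width: -0.0001
gripper_force: 0.0
```

Run:
```python
from h import *
s=status.sense();print(s)
P=[(.549,.017,.175,1.78),(.537,.015,.154,1.78),(.522,.0115,.136,1.78),(.510,.009,.116,1.78),(.5,.007,.094,1.78),(.494,.006,.079,1.78),(.492,.0055,.0665,1.78),(.4915,.0055,.0625,1.78)]
for q in P: plan([q])
```

```text
{'clock': 2.425, 'qpos': array([-1.69706351e-01,  4.84906714e-03,  1.80457465e+00,  3.56228246e-04,
        1.33200973e+00, -3.83089621e-01]), 'qvel': array([-0.06905133, -0.02565441,  0.03031518, -0.02377302,  0.00559889,
       -0.02481308]), 'effort': array([  1.74500987, -32.43221283, -33.0292511 ,   0.19817733,
        -0.04923502,   0.15859111]), 'position': array([0.55039813, 0.02001719, 0.2403242 ]), 'eef_rot': array([ 3.14131563e+00, -2.61542137e-04,  1.78409540e+00]), 'contact_force': array([-0.93083179, -1.55601126, -0.90835969]), 'wrist_torque': array([-0.01718545,  0.00850645, -0.01646977]), 'gripper_force': 0.0, 'gripper_width': -9.116524359752748e-05}
slide [-0.0027, -0.002, 0.0653] turn 0.008 rows 2
slide [-0.0021, -0.0142, 0.0863] turn 0.008 rows 2
slide [-0.0023, -0.0296, 0.1043] turn 0.008 rows 2
slide [-0.0022, -0.0418, 0.1243] turn 0.008 rows 3
slide [-0.0021, -0.052, 0.1463] turn 0.008 rows 3
slide [-0.0018, -0.0581, 0.1613] turn 0.008 rows 3
slide [-0.0018, -0.0601, 0.1738] turn 0.008 rows 3
slide [-0.0017, -0.0606, 0.1778] turn 0.008 rows 4
```

step_arm(slide=[[-0.002, -0.002, 0.06], [-0.002, -0.014, 0.086], [-0.002, -0.03, 0.104], [-0.002, -0.042, 0.124], [-0.002, -0.052, 0.146]], turn=[0, 0, 0, 0, 0], hand=[1, 1, 1, 1, 1])

```text
clock: 3.05
position: [0.4996, 0.0032, 0.0947]
eef_rot: [3.139, 0.001, 1.777]
contact_force: [2.2, 0.3, 1.3]
gripper_width: 0.0002
gripper_force: 0.9
```

step_arm(slide=[[0, -0.006, 0.015], [0, -0.008, 0.024], [0, -0.008, 0.028], [0, -0.008, 0.031], [0, -0.008, 0.031]], turn=[0, 0, 0, 0, 0], hand=[1, 1, 1, 1, 1])

```text
clock: 3.68
position: [0.4918, 0.0027, 0.0635]
eef_rot: [3.141, 0.0, 1.779]
contact_force: [0.2, -0.4, 0.5]
gripper_width: 0.0
gripper_force: 0.0
```

step_arm(slide=[[0, 0, 0.002], [0, 0, 0.003], [0, 0, 0.003]], turn=[0, 0, 0], hand=[1, 1, 1])

```text
clock: 4.05
position: [0.492, 0.0027, 0.0633]
eef_rot: [-3.14, -0.0, 1.78]
contact_force: [-11.5, 1.3, 24.2]
gripper_width: -0.0002
gripper_force: 12.2
```

step_arm(slide=[[0, 0, -0.06], [0, 0, -0.12], [0, 0, -0.18], [0, 0, -0.2], [0, 0, -0.2]], turn=[0, 0, 0, 0, 0], hand=[0, 0, 0, 0, 0])

```text
clock: 4.68
position: [0.4925, 0.0026, 0.2623]
eef_rot: [3.137, 0.002, 1.779]
contact_force: [-0.4, 0.5, -0.0]
gripper_width: 0.0852
gripper_force: 0.0
```

Run:
```python
from h import *
c=eyes.calibration('wrist');a=grab('wrist','w1');np.save('w1.npy',c['T']);print(c['fx'],np.round(c['T'],3).tolist(),status.sense()['position'])
for q in ['mouth','tongue','lid_hinge']:print(q,nets.recognise('wrist',q)[:3])
print(proj(c,[.516,-.0406,.088]))
```

```text
376.4133890066563 [[0.978, 0.195, 0.071, 0.476], [0.208, -0.926, -0.316, 0.083], [0.004, 0.324, -0.946, 0.405], [0.0, 0.0, 0.0, 1.0]] [0.49141678 0.00275815 0.26018811]
mouth [{'uv': [394.4, 242.7], 'conf': 0.79}]
tongue [{'uv': [340.2, 261.8], 'conf': 0.59}]
lid_hinge [{'uv': [393.8, 244.1], 'conf': 0.78}]
[336.600297   262.56571185]
```

View pics/w1.png

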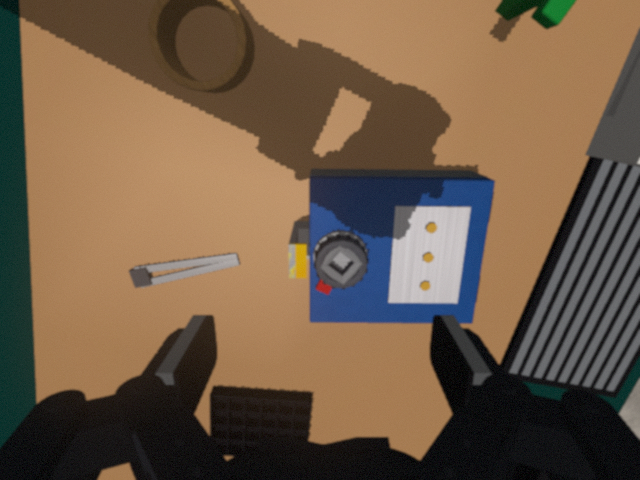

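The lid looks shut. The knob is at (341,262), its recess about 45° in the picture, and the tongue is at (324,287). I'll take a closer view.

Run:
```python
from h import *
plan([(.516,-.045,.17,1.779)])
```

```text
slide [-0.0522, 0.0152, 0.0881] turn -0.0 rows 2
```

step_arm(slide=[[-0.052, 0.034, 0.088], [-0.052, 0.034, 0.088], [-0.052, 0.034, 0.088], [-0.052, 0.034, 0.088]], turn=[0, 0, 0, 0], hand=[0, 0, 0, 0])

```text
clock: 5.38
position: [0.5352, -0.0409, 0.1725]
eef_rot: [-3.141, -0.0, 1.779]
contact_force: [0.5, -0.1, -0.3]
gripper_width: 0.0854
gripper_force: 0.0
```

Run:
```python
from h import *
c=eyes.calibration('wrist');a=grab('wrist');np.save('w2.npy',c['T']);print(status.sense()['position'])
# rectified top-down view of plane z=.088: 80mm square, 0.1333mm/px
def rect(cx,cy,z,half,n):
    P=[(cx-half,cy-half),(cx-half,cy+half),(cx+half,cy+half),(cx+half,cy-half)]
    src=np.float32([proj(c,(x,y,z)) for x,y in P]); dst=np.float32([(n,n),(0,n),(0,0),(n,0)])
    return cv2.warpPerspective(a,cv2.getPerspectiveTransform(src,dst),(n,n),flags=cv2.INTER_CUBIC)
r=rect(.516,-.0406,.088,.05,600)  # up=+x, left=+y, 6px/mm
cv2.imwrite('pics/w2r.png',cv2.cvtColor(r,cv2.COLOR_RGB2BGR))
cv2.imwrite('pics/w2.png',cv2.cvtColor(a,cv2.COLOR_RGB2BGR))
```

```text
[ 0.53559314 -0.04083605  0.17342525]
```

View pics/w2r.png

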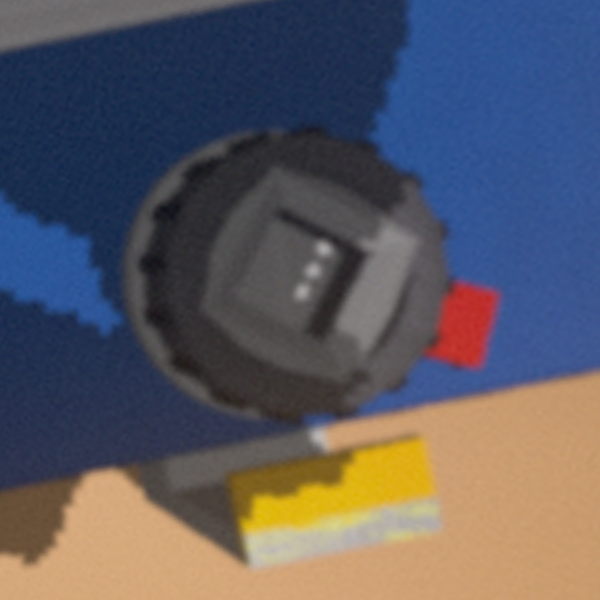

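The recess centre is at rectified (316,272), turned about -25° in world yaw. The tongue is at (467,326), about 0.2 rad. Next I'll cross-check the mouth position from both wrist views and the lid corners.

Run:
```python
from fit import *
c0=eyes.calibration('wrist')
c1={**c0,'T':np.load('w1.npy')};c2={**c0,'T':np.load('w2.npy')}
m=np.array([.516+.028/6,-.0406-.016/6,.088]);uv2=proj(c2,m);print('w2 px',uv2,m,'in w1',proj(c1,m))
im=cv2.imread('pics/w1.png')
cr=cv2.resize(im[160:340,290:510],None,fx=3.5,fy=3.3,interpolation=cv2.INTER_CUBIC)
C=[onz(c1,u,.0635) for u in [(310,170),(493,181),(473,322),(310,322)]];print(np.round(C,4))
def f(p): 
    return np.ravel([proj(c1,lid([*p,0],l,y,.018))-u for (l,y),u in zip([(.17,.075),(0,.075),(0,-.075),(.17,-.075)],[(310,170),(493,181),(473,322),(310,322)])])
r=least_squares(f,[.57,-.03,.2]);print(r.x,f(r.x).round(1),lid([*r.x,0],.14,0,.0425))
b=cv2.imread('pics/w2.png'); hsv=cv2.cvtColor(b,cv2.COLOR_BGR2HSV)
y=cv2.inRange(hsv,(22,130,100),(35,255,255));n=cv2.connectedComponentsWithStats(y);i=1+np.argmax(n[2][1:,4]);print('yellow',n[3][i],n[2][i],onz(c2,n[3][i],.079))
plan([(.50,.16,.28,2.25),(.48,.30,.28,2.72),(.515,.27,.28,3.19)])
```

```text
w2 px [298.76139574 246.65654688] [ 0.52066667 -0.04326667  0.088     ] in w1 [340.950838   266.19689652]
[[ 0.4759  0.0327  0.0635]
 [ 0.6412  0.0575  0.0635]
 [ 0.6723 -0.0859  0.0635]
 [ 0.5067 -0.1206  0.0635]]
[ 0.57373168 -0.02900182  0.18684551] [-0.4  4.2  3.4 -2.7 -1.3  0.7 -2.  -2.2] [ 0.51968895 -0.03921863  0.088     ]
yellow [241.3655536 241.1599297] [234 215  18  48 569] [ 0.48269762 -0.05063487  0.079     ]
slide [0.2039, 0.0067, -0.1066] turn -0.941 rows 4
slide [0.1215, 0.0724, -0.0] turn -0.94 rows 3
slide [-0.0442, -0.0131, -0.0] turn -0.94 rows 3
```

Run:
```python
from h import *
plan([(.53,.06,.24,2.279),(.52,.2,.27,2.779),(.519,.322,.28,3.279)])
```

```text
slide [0.0998, 0.0154, -0.0666] turn -0.999 rows 3
slide [0.1128, 0.0835, -0.03] turn -1.0 rows 3
slide [0.0442, 0.1137, -0.01] turn -1.0 rows 3
```

step_arm(slide=[[0.02, 0.005, -0.05], [0.1, 0.015, -0.067], [0.1, 0.015, -0.067], [0.1, 0.015, -0.067]], turn=[-1, -1, -1, -1], hand=[0, 0, 0, 0])

```text
clock: 5.92
position: [0.5296, 0.0613, 0.2417]
eef_rot: [3.139, 0.003, 2.281]
contact_force: [-0.7, -0.5, -0.9]
gripper_width: 0.0855
gripper_force: 0.0
```

step_arm(slide=[[0.113, 0.084, -0.03], [0.113, 0.084, -0.03], [0.113, 0.084, -0.03]], turn=[-1, -1, -1], hand=[0, 0, 0])

```text
clock: 6.3
position: [0.5197, 0.2022, 0.2711]
eef_rot: [3.14, 0.002, 2.784]
contact_force: [0.4, -0.6, 0.1]
gripper_width: 0.0857
gripper_force: 0.0
```

step_arm(slide=[[0.044, 0.114, -0.01], [0.044, 0.114, -0.01], [0.044, 0.114, -0.01], [0.044, 0.114, -0.01], [0.044, 0.114, -0.01]], turn=[-1, -1, -1, -1, -1], hand=[0, 0, 0, 0, 0])

```text
clock: 6.92
position: [0.5193, 0.3214, 0.2795]
eef_rot: [-3.141, 0.0, -3.008]
contact_force: [0.4, 0.3, -0.2]
gripper_width: 0.0854
gripper_force: 0.0
```

```bash
cat > bar.py <<'E'
from h import *
def bar(im,near):
    b=cv2.inRange(cv2.cvtColor(im,cv2.COLOR_RGB2HSV),(5,170,90),(17,255,255))
    n=cv2.connectedComponentsWithStats(b)
    k=[i for i in range(1,n[0]) if n[2][i,4]>150]
    i=min(k,key=lambda i:np.linalg.norm(n[3][i]-near)); 
    pts=np.argwhere(n[1]==i)[:,::-1].astype(np.float32); r=cv2.minAreaRect(pts)
    return n[3][i],r,n[2][i]
E
python3 - <<'E'
from bar import *
c=eyes.calibration('wrist');a=grab('wrist','w3');np.save('w3.npy',c['T'])
s=status.sense();print(s['position'],s['eef_rot'],s['qpos'].round(2))
e=proj(c,[.519,.322,.13]);print(e);cen,r,st=bar(a,e);print(cen,r,st)
E
```

```text
[0.51930898 0.32139222 0.27946654] [-3.14153078e+00  2.23085839e-04 -3.00786162e+00] [ 0.37  0.12  1.61 -0.    1.41 -1.34]
[325.0722032  220.32475121]
[321.20083901 217.91347666] ((321.1585388183594, 218.42684936523438), (96.95889282226562, 20.981992721557617), 83.6598129272461) [ 307  170   29   98 1907]
```

View pics/w3.png

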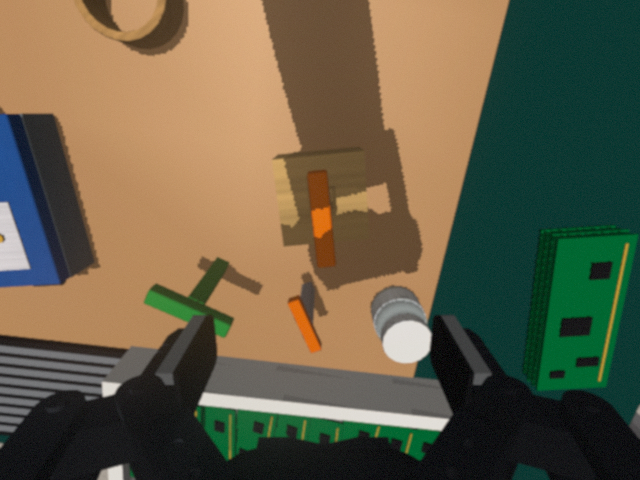

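The bar is at (321,218), in the stand, with jar, small orange key and green key well clear. Now a lower second view for height and yaw.

Run:
```python
from h import *
c={**eyes.calibration('wrist'),'T':np.load('w3.npy')}
def ax(cen,r,z):
    b=cv2.boxPoints(r); e=[np.linalg.norm(b[i]-b[(i+1)%4]) for i in range(2)]; d=(b[1]-b[0]) if e[0]>e[1] else (b[2]-b[1])
    p,q=onz(c,np.array(r[0])-d/2,z),onz(c,np.array(r[0])+d/2,z); return (p+q)/2,np.linalg.norm(p-q),np.arctan2(*(q-p)[[1,0]])
print(ax(0,((321.16,218.43),(96.96,20.98),83.66),.13))
for u in [(274,157),(365,149),(372,236),(282,245)]: print(onz(c,u,.05).round(4))
plan([(.519,.322,.20,3.374)])
```

```text
(array([0.51953369, 0.31907484, 0.13      ]), np.float64(0.08089164480595366), np.float64(0.23958500859855736))
[0.4845 0.2676 0.05  ]
[0.4652 0.354  0.05  ]
[0.5514 0.3762 0.05  ]
[0.5738 0.2843 0.05  ]
slide [0.0002, 0.0006, 0.0795] turn -0.197 rows 2
```

step_arm(slide=[[0, 0, 0.05], [0, 0, 0.09], [0, 0, 0.09], [0, 0, 0.09]], turn=[-0.18, -0.18, -0.18, -0.18], hand=[0, 0, 0, 0])

```text
clock: 7.48
position: [0.5202, 0.3224, 0.1913]
eef_rot: [3.141, 0.003, -2.916]
contact_force: [0.3, 0.1, 1.0]
gripper_width: 0.0852
gripper_force: 0.0
```

Run:
```python
from bar import *
c3={**eyes.calibration('wrist'),'T':np.load('w3.npy')}
c=eyes.calibration('wrist');a=grab('wrist','w4');np.save('w4.npy',c['T'])
s=status.sense();print(s['position'],s['eef_rot'])
cen,r,st=bar(a,proj(c,[.519,.322,.13]));print(cen,r,st)
print(tri([(c3,(321.16,218.43)),(c,r[0])]))
b=cv2.boxPoints(r); d=(b[1]-b[0]) if np.linalg.norm(b[1]-b[0])>np.linalg.norm(b[2]-b[1]) else (b[2]-b[1])
p,q=onz(c,np.array(r[0])-d/2,.13),onz(c,np.array(r[0])+d/2,.13);print((p+q)/2,np.linalg.norm(p-q),np.arctan2(*(q-p)[[1,0]]))
```

```text
[0.52050834 0.32263459 0.19205364] [ 3.14099411  0.004213   -2.91533423]
[319.62507172 253.64629948] ((318.9999694824219, 253.99996948242188), (129.99996948242188, 27.999996185302734), 90.0) [ 305  189   29  131 3486]
[0.52162469 0.31904586 0.11626638]
[0.5188813  0.31848969 0.13      ] 0.08108707927059965 0.22331560919310947
```

View pics/w4.png

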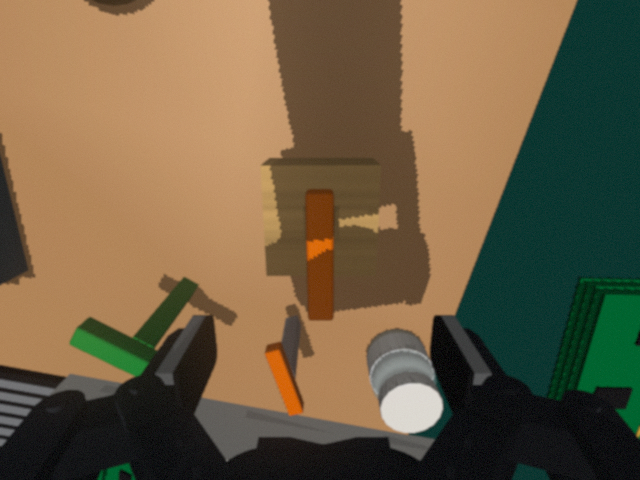

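Bar centre about (0.520, 0.319), height 0.122, and the tool is aligned with it. Grasping now.

step_arm(slide=[[0, -0.003, 0.04], [0, -0.003, 0.075], [0, -0.003, 0.093], [0, -0.003, 0.093]], turn=[0, 0, 0, 0], hand=[0, 0, 0, 0])

```text
clock: 8.02
position: [0.5198, 0.3195, 0.0965]
eef_rot: [-3.142, -0.0, -2.915]
contact_force: [0.3, 0.3, -0.1]
gripper_width: 0.0853
gripper_force: 0.0
```

step_arm(slide=[[0, 0, 0], [0, 0, 0], [0, 0, 0], [0, 0, 0], [0, 0, 0]], turn=[0, 0, 0, 0, 0], hand=[0.7, 1, 1, 1, 1])

```text
clock: 8.65
position: [0.5201, 0.3198, 0.0969]
eef_rot: [3.141, 0.001, -2.914]
contact_force: [1.0, 0.8, 2.9]
gripper_width: 0.0152
gripper_force: 59.2
```

Run:
```python
from h import *
plan([(.520,.32,.262,3.369),(.53,.14,.262,3.03),(.521,-.0425,.262,2.697),(.521,-.0425,.195,2.697)])
```

```text
slide [0.0, 0.0002, -0.1651] turn -0.0 rows 3
slide [0.0308, -0.1776, -0.0] turn 0.678 rows 3
slide [-0.0114, -0.1824, -0.0] turn 0.666 rows 3
slide [0.0, 0.0, 0.067] turn -0.0 rows 2
```

step_arm(slide=[[0, 0, -0.03], [0, 0, -0.07], [0, 0, -0.12], [0, 0, -0.165], [0, 0, -0.165]], turn=[0, 0, 0, 0, 0], hand=[1, 1, 1, 1, 1])

```text
clock: 9.28
position: [0.5214, 0.3201, 0.2653]
eef_rot: [3.141, 0.007, -2.914]
contact_force: [0.3, 0.3, -2.7]
gripper_width: 0.0148
gripper_force: 59.2
```

step_arm(slide=[[0.007, -0.04, 0], [0.018, -0.1, 0], [0.031, -0.16, 0], [0.031, -0.178, 0], [0.031, -0.178, 0]], turn=[0.2, 0.4, 0.68, 0.68, 0.68], hand=[1, 1, 1, 1, 1])

```text
clock: 9.9
position: [0.5289, 0.1382, 0.2591]
eef_rot: [-3.141, -0.004, 3.027]
contact_force: [-0.3, 0.3, -3.6]
gripper_width: 0.015
gripper_force: 60.0
```

step_arm(slide=[[-0.003, -0.05, 0], [-0.007, -0.11, 0], [-0.011, -0.16, 0], [-0.011, -0.182, 0], [-0.011, -0.182, 0]], turn=[0.2, 0.4, 0.66, 0.66, 0.66], hand=[1, 1, 1, 1, 1])

```text
clock: 10.52
position: [0.5198, -0.0428, 0.2602]
eef_rot: [3.141, -0.002, 2.698]
contact_force: [-0.4, 0.5, -3.5]
gripper_width: 0.0151
gripper_force: 60.7
```

step_arm(slide=[[0, 0, 0.03], [0, 0, 0.06], [0, 0, 0.06], [0, 0, 0.06]], turn=[0, 0, 0, 0], hand=[1, 1, 1, 1])

```text
clock: 11.02
position: [0.5207, -0.042, 0.2023]
eef_rot: [3.141, 0.001, 2.701]
contact_force: [0.6, -0.5, -3.7]
gripper_width: 0.0154
gripper_force: 60.5
```

Run:
```python
from h import *
c=eyes.calibration('wrist');s=status.sense();a=grab('wrist');np.save('w5.npy',c['T'])
print(s['position'],s['eef_rot'],s['qpos'].round(2))
x=np.array(s['position']);print('tip exp',proj(c,x-[0,0,.0868]),'mouth exp',proj(c,(.521,-.0425,.088)))
cv2.imwrite('pics/w5.png',cv2.cvtColor(a,cv2.COLOR_RGB2BGR))
u=proj(c,(.521,-.0425,.088)).astype(int)
cr=a[u[1]-100:u[1]+80,u[0]-120:u[0]+120];print(u)
cv2.imwrite('pics/w5c.png',cv2.resize(cv2.cvtColor(cr,cv2.COLOR_RGB2BGR),(800,600),interpolation=cv2.INTER_CUBIC))
```

```text
[ 0.5207392  -0.04204592  0.20226297] [3.14111191e+00 1.15228985e-03 2.70058979e+00] [-0.3  -0.03  1.91  0.    1.26 -1.43]
tip exp [323.55487926 245.88426686] mouth exp [323.0544284  233.63442312]
[323 233]
```

View pics/w5c.png

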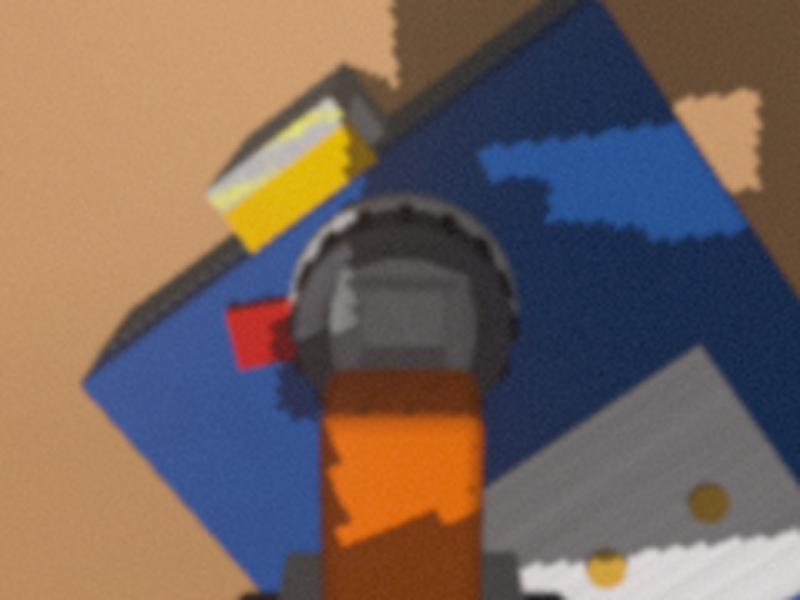

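Recess and key are aligned in angle and laterally: recess centre at crop column 402, bar centre at 402. Inserting with a check on force.

step_arm(slide=[[-0.0005, 0, 0.012], [-0.0005, 0, 0.024], [-0.0005, 0, 0.03], [-0.0005, 0, 0.034], [-0.0005, 0, 0.034]], turn=[0, 0, 0, 0, 0], hand=[1, 1, 1, 1, 1])

```text
clock: 11.7
position: [0.5199, -0.0428, 0.1665]
eef_rot: [3.141, -0.002, 2.699]
contact_force: [-0.3, 1.7, -4.1]
gripper_width: 0.0151
gripper_force: 60.5
```

step_arm(slide=[[0, 0, 0.003], [0, 0, 0.006], [0, 0, 0.008], [0, 0, 0.008]], turn=[0, 0, 0, 0], hand=[1, 1, 1, 1])

```text
clock: 12.2
position: [0.5202, -0.043, 0.1589]
eef_rot: [3.141, -0.001, 2.699]
contact_force: [-2.9, 2.9, -1.9]
gripper_width: 0.0154
gripper_force: 60.7
```

step_arm(slide=[[0, 0, 0], [0, 0, 0], [0, 0, 0], [0, 0, 0], [0, 0, 0]], turn=[0.2, 0.4, 0.6, 0.8, 0.9], hand=[1, 1, 1, 1, 1])

```text
clock: 12.82
position: [0.5198, -0.0424, 0.1588]
eef_rot: [-3.141, -0.003, 2.247]
contact_force: [-2.8, 5.3, -1.8]
gripper_width: 0.0154
gripper_force: 61.0
```

step_arm(slide=[[0, 0, 0], [0, 0, 0], [0, 0, 0], [0, 0, 0], [0, 0, 0]], turn=[0.2, 0.4, 0.6, 0.8, 0.9], hand=[1, 1, 1, 1, 1])

```text
clock: 13.45
position: [0.5197, -0.0425, 0.1587]
eef_rot: [-3.14, -0.002, 1.797]
contact_force: [-4.1, 4.8, -1.8]
gripper_width: 0.015
gripper_force: 61.0
```

```bash
python3 -c "
from h import *
s=status.sense();print({k:np.round(s[k],3) for k in ['position','eef_rot','qpos','contact_force','wrist_torque']})"
```

```text
{'position': array([ 0.52 , -0.042,  0.159]), 'eef_rot': array([-3.140e+00, -2.000e-03,  1.797e+00]), 'qpos': array([-3.000e-01,  2.500e-02,  1.942e+00,  1.000e-03,  1.178e+00,
       -5.270e-01]), 'contact_force': array([-4.146,  4.773, -1.791]), 'wrist_torque': array([1.267, 0.899, 0.176])}
```

step_arm(slide=[[0, 0, 0], [0, 0, 0], [0, 0, 0]], turn=[0.12, 0.24, 0.24], hand=[1, 1, 1])

```text
clock: 13.82
position: [0.5196, -0.0424, 0.1587]
eef_rot: [-3.139, -0.002, 1.679]
contact_force: [-3.9, 4.1, -1.4]
gripper_width: 0.0152
gripper_force: 61.0
```

```bash
python3 -c "
from h import *
s=status.sense();print({k:np.round(s[k],3) for k in ['position','eef_rot','contact_force','wrist_torque']})"
```

```text
{'position': array([ 0.52 , -0.042,  0.159]), 'eef_rot': array([-3.139e+00, -2.000e-03,  1.679e+00]), 'contact_force': array([-3.907,  4.085, -1.392]), 'wrist_torque': array([1.317, 0.958, 0.146])}
```

step_arm(slide=[[0, 0, 0], [0, 0, 0], [0, 0, 0]], turn=[0.1, 0.2, 0.2], hand=[1, 1, 1])

```text
clock: 14.2
position: [0.5196, -0.0424, 0.1587]
eef_rot: [-3.139, -0.002, 1.579]
contact_force: [-4.6, 5.1, -1.6]
gripper_width: 0.016
gripper_force: 61.0
```

```bash
python3 -c "
from h import *
s=status.sense();print({k:np.round(s[k],3) for k in ['position','eef_rot','contact_force','wrist_torque']})"
```

```text
{'position': array([ 0.52 , -0.042,  0.159]), 'eef_rot': array([-3.139e+00, -2.000e-03,  1.579e+00]), 'contact_force': array([-4.569,  5.111, -1.632]), 'wrist_torque': array([1.368, 0.968, 0.057])}
```

Run:
```python
from bar import *
c=eyes.calibration('wrist');a=grab('wrist')
s=status.sense();print(s['wrist_torque'],s['gripper_width'])
u=proj(c,(.52,-.0425,.08)).astype(int);print(u)
cen,r,st=bar(a,proj(c,[.52,-.0425,.19]));print(cen,r)
cr=a[max(0,u[1]-130):u[1]+110,u[0]-160:u[0]+160]
cv2.imwrite('pics/w6c.png',cv2.resize(cv2.cvtColor(cr,cv2.COLOR_RGB2BGR),(800,600),interpolation=cv2.INTER_CUBIC))
```

```text
[1.33313611 0.94195359 0.09826449] 0.015116452377563516
[322 251]
[322.88983148 340.73071191] ((323.0, 344.0), (198.0, 48.0), 90.0)
```

View pics/w6c.png

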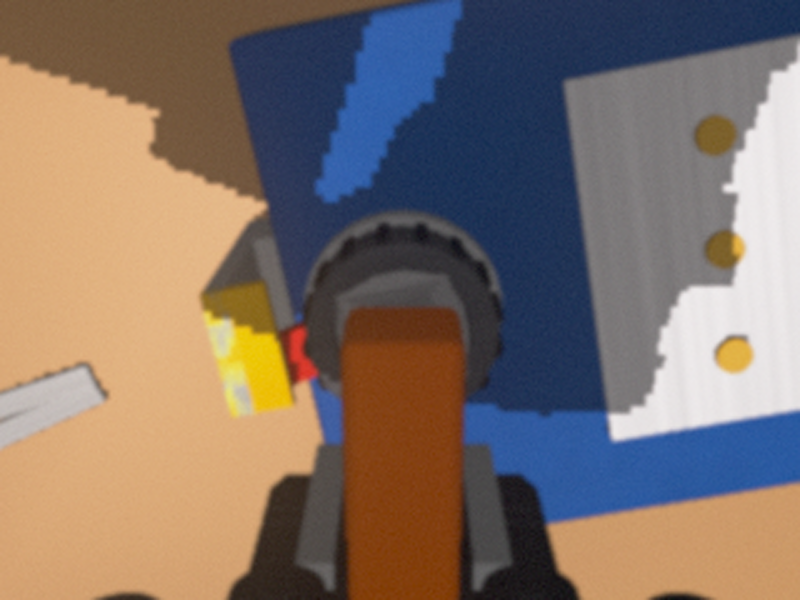

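The tongue shows red at (303,355), just going under the keeper. I'll turn on until the torque rises.

step_arm(slide=[[0, 0, 0], [0, 0, 0], [0, 0, 0]], turn=[0.1, 0.2, 0.2], hand=[1, 1, 1])

```text
clock: 14.62
position: [0.5196, -0.0424, 0.1588]
eef_rot: [-3.139, -0.002, 1.479]
contact_force: [-3.8, 4.8, -1.1]
gripper_width: 0.0147
gripper_force: 61.0
```

```bash
python3 -c "
from h import *
s=status.sense();print({k:np.round(s[k],3) for k in ['position','eef_rot','contact_force','wrist_torque','gripper_width']})"
```

```text
{'position': array([ 0.52 , -0.042,  0.159]), 'eef_rot': array([-3.139e+00, -2.000e-03,  1.479e+00]), 'contact_force': array([-3.781,  4.817, -1.06 ]), 'wrist_torque': array([1.317, 0.971, 0.131]), 'gripper_width': np.float64(0.015)}
```

step_arm(slide=[[0, 0, 0], [0, 0, 0], [0, 0, 0]], turn=[0.1, 0.2, 0.2], hand=[1, 1, 1])

```text
clock: 15.0
position: [0.5195, -0.0423, 0.1587]
eef_rot: [-3.138, -0.002, 1.379]
contact_force: [-3.8, 5.4, -1.0]
gripper_width: 0.0152
gripper_force: 61.0
```

Run:
```python
from h import *
s=status.sense();print({k:np.round(s[k],3) for k in ['eef_rot','wrist_torque','gripper_width']})
c=eyes.calibration('wrist');a=grab('wrist')
hsv=cv2.cvtColor(a,cv2.COLOR_RGB2HSV)
r=cv2.inRange(hsv,(0,190,90),(4,255,255))|cv2.inRange(hsv,(172,150,80),(180,255,255))
n=cv2.connectedComponentsWithStats(r)
p=[.5738,-.029,.2]
for i in range(1,n[0]):
    if n[2][i,4]>15:
        w=onz(c,n[3][i],.066)-np.array([.5205,-.0425,.066]); print(n[3][i],n[2][i],w,np.arctan2(w[1],w[0]))
```

```text
{'eef_rot': array([-3.138e+00, -2.000e-03,  1.379e+00]), 'wrist_torque': array([1.357, 1.063, 0.099]), 'gripper_width': np.float64(0.015)}
[282.21538462 265.26153846] [278 257  10  15  65] [-0.0299312  -0.00966189  0.        ] -2.8293487185389194
```

step_arm(slide=[[0, 0, 0], [0, 0, 0], [0, 0, 0]], turn=[0.12, 0.24, 0.24], hand=[1, 1, 1])

```text
clock: 15.42
position: [0.5195, -0.0423, 0.1587]
eef_rot: [-3.138, -0.001, 1.26]
contact_force: [-3.4, 6.0, -0.8]
gripper_width: 0.0149
gripper_force: 61.2
```

```bash
cat > tg.py <<'E'
from h import *
s=status.sense();print({k:np.round(s[k],3) for k in ['eef_rot','wrist_torque','gripper_width']})
c=eyes.calibration('wrist');a=grab('wrist')
hsv=cv2.cvtColor(a,cv2.COLOR_RGB2HSV)
r=cv2.inRange(hsv,(0,190,90),(4,255,255))|cv2.inRange(hsv,(172,150,80),(180,255,255))
n=cv2.connectedComponentsWithStats(r)
for i in range(1,n[0]):
    if n[2][i,4]>15:
        w=onz(c,n[3][i],.066)-np.array([.5205,-.0425,.066]); print(n[3][i],n[2][i],w,np.arctan2(w[1],w[0]))
E
python3 tg.py
```

```text
{'eef_rot': array([-3.138e+00, -1.000e-03,  1.260e+00]), 'wrist_torque': array([1.421, 0.998, 0.467]), 'gripper_width': np.float64(0.015)}
[284.87804878 270.09756098] [281 265   9  10  41] [-0.03033653 -0.00993574  0.        ] -2.825085610033369
```

step_arm(slide=[[0, 0, 0], [0, 0, 0], [0, 0, 0]], turn=[0.06, 0.06, 0.06], hand=[1, 1, 1])

```text
clock: 15.85
position: [0.5195, -0.0423, 0.1587]
eef_rot: [-3.138, -0.001, 1.231]
contact_force: [-3.8, 5.3, -0.5]
gripper_width: 0.0154
gripper_force: 61.2
```

```bash
python3 tg.py
```

```text
{'eef_rot': array([-3.138e+00, -1.000e-03,  1.231e+00]), 'wrist_torque': array([1.454, 1.017, 0.574]), 'gripper_width': np.float64(0.015)}
[285.51351351 271.08108108] [283 267   7   9  37] [-0.03047145 -0.00985372  0.        ] -2.8288306567114265
```

step_arm(slide=[[0, 0, 0], [0, 0, 0], [0, 0, -0.004], [0, 0, -0.012], [0, 0, -0.02]], turn=[-0.12, -0.24, -0.24, -0.24, -0.24], hand=[1, 1, 1, 1, 1])

```text
clock: 16.52
position: [0.5215, -0.0444, 0.1806]
eef_rot: [3.138, 0.002, 1.349]
contact_force: [0.2, -0.3, -3.5]
gripper_width: 0.0152
gripper_force: 60.7
```

```bash
python3 tg.py
```

```text
{'eef_rot': array([3.138e+00, 2.000e-03, 1.349e+00]), 'wrist_torque': array([-0.016,  0.005,  0.002]), 'gripper_width': np.float64(0.015)}
[279.54054054 248.74324324] [274 241  11  16  74] [-0.03063092 -0.00653796  0.        ] -2.9313051654609454
```

The key is out, and the tongue direction of -2.93 matches the front direction, so it is at its stop. Returning the key to the stand.

Run:
```python
from h import *
plan([(.521,-.043,.262,1.449),(.53,.05,.262,1.939),(.53,.14,.262,2.429),(.525,.23,.262,2.919),(.520,.3197,.262,3.369)])
```

```text
slide [0.0013, -0.0019, -0.0796] turn -0.201 rows 2
slide [0.0934, -0.0024, -0.0] turn -0.98 rows 3
slide [0.084, 0.0324, -0.0] turn -0.98 rows 3
slide [0.0626, 0.0648, -0.0] turn -0.98 rows 3
slide [0.0247, 0.0864, -0.0] turn -0.9 rows 3
```

step_arm(slide=[[0, 0, -0.03], [0, 0, -0.06], [0, 0, -0.08], [0, 0, -0.08]], turn=[0, -0.1, -0.2, -0.2], hand=[1, 1, 1, 1])

```text
clock: 17.08
position: [0.5224, -0.0444, 0.2626]
eef_rot: [3.134, 0.003, 1.448]
contact_force: [0.6, 0.6, -3.5]
gripper_width: 0.0154
gripper_force: 60.8
```

step_arm(slide=[[0.03, 0, 0], [0.06, -0.001, 0], [0.093, -0.002, 0], [0.093, -0.002, 0]], turn=[-0.3, -0.6, -0.98, -0.98], hand=[1, 1, 1, 1])

```text
clock: 17.58
position: [0.5297, 0.0505, 0.2584]
eef_rot: [-3.141, 0.0, 1.941]
contact_force: [0.3, 0.3, -3.7]
gripper_width: 0.0152
gripper_force: 60.8
```

step_arm(slide=[[0.028, 0.011, 0], [0.056, 0.022, 0], [0.084, 0.032, 0], [0.084, 0.032, 0]], turn=[-0.3, -0.6, -0.98, -0.98], hand=[1, 1, 1, 1])

```text
clock: 18.08
position: [0.5293, 0.1397, 0.2586]
eef_rot: [-3.141, 0.0, 2.429]
contact_force: [-0.3, -0.5, -4.6]
gripper_width: 0.0152
gripper_force: 60.8
```

step_arm(slide=[[0.021, 0.022, 0], [0.042, 0.043, 0], [0.063, 0.065, 0], [0.063, 0.065, 0]], turn=[-0.3, -0.6, -0.98, -0.98], hand=[1, 1, 1, 1])

```text
clock: 18.58
position: [0.5244, 0.2296, 0.2588]
eef_rot: [-3.141, 0.0, 2.917]
contact_force: [0.1, -0.3, -3.9]
gripper_width: 0.0154
gripper_force: 60.8
```

step_arm(slide=[[0.008, 0.029, 0], [0.016, 0.058, 0], [0.025, 0.086, 0], [0.025, 0.086, 0], [0.025, 0.086, 0]], turn=[-0.3, -0.6, -0.9, -0.9, -0.9], hand=[1, 1, 1, 1, 1])

```text
clock: 19.2
position: [0.5194, 0.3175, 0.2589]
eef_rot: [-3.141, -0.0, -2.918]
contact_force: [-0.4, -0.7, -4.0]
gripper_width: 0.0152
gripper_force: 60.8
```

Run:
```python
from bar import *
im5=cv2.cvtColor(cv2.imread('pics/w5.png'),cv2.COLOR_BGR2RGB)
s=status.sense();a=grab('wrist','w7');print(s['position'],s['eef_rot'],s['gripper_width'])
for i in (im5,a): print(bar(i,(320,330))[1:])
print(nets.recognise('wrist','key_tip')[:2],nets.recognise('wrist','stand_hole0')[:2])
plan([(.520,.3197,.0968,3.369)])
```

```text
[0.51938847 0.3174828  0.25894423] [-3.14061590e+00 -3.94651441e-04 -2.91833531e+00] 0.01519322677451464
(((323.5, 344.0), (198.0, 47.0), 90.0), array([ 300,  245,   48,  199, 8547], dtype=int32))
(((323.5, 343.5), (199.0, 49.0), 90.0), array([ 299,  244,   50,  200, 8761], dtype=int32))
[{'uv': [186.9, 305.1], 'conf': 0.83}, {'uv': [324.3, 337.0], 'conf': 0.71}] [{'uv': [326.1, 198.2], 'conf': 0.91}]
slide [-0.0011, 0.0017, 0.1624] turn -0.006 rows 3
```

The key has not shifted in the hand. Lowering it into the hole.

step_arm(slide=[[-0.001, 0.002, 0.04], [-0.001, 0.002, 0.08], [-0.001, 0.002, 0.11], [-0.001, 0.002, 0.122], [-0.001, 0.002, 0.13]], turn=[0, 0, 0, 0, 0], hand=[1, 1, 1, 1, 1])

```text
clock: 19.98
position: [0.52, 0.3209, 0.1296]
eef_rot: [3.142, 0.001, -2.915]
contact_force: [0.7, 0.8, -2.7]
gripper_width: 0.0154
gripper_force: 60.7
```

step_arm(slide=[[0, 0, 0], [0, 0, 0.004], [0, 0, 0.008]], turn=[0, 0, 0], hand=[1, 1, 1])

```text
clock: 20.35
position: [0.5199, 0.3214, 0.122]
eef_rot: [3.141, 0.002, -2.914]
contact_force: [-0.5, 1.0, -3.0]
gripper_width: 0.0154
gripper_force: 60.7
```

step_arm(slide=[[0, -0.0015, 0.008], [0, -0.0015, 0.016], [0, -0.0015, 0.022], [0, -0.0015, 0.0245], [0, -0.0015, 0.0245]], turn=[0, 0, 0, 0, 0], hand=[1, 1, 1, 1, 1])

```text
clock: 20.98
position: [0.52, 0.3198, 0.097]
eef_rot: [3.141, 0.001, -2.914]
contact_force: [-1.3, 0.6, -2.6]
gripper_width: 0.0153
gripper_force: 60.8
```

Back at the height of the original grasp. Releasing and retreating straight up.

step_arm(slide=[[0, 0, 0], [0, 0, 0], [0, 0, 0], [0, 0, 0]], turn=[0, 0, 0, 0], hand=[0.6, 0.3, 0, 0])

```text
clock: 21.48
position: [0.5199, 0.3197, 0.097]
eef_rot: [3.142, 0.0, -2.914]
contact_force: [0.3, 0.1, 0.4]
gripper_width: 0.0845
gripper_force: 0.0
```

step_arm(slide=[[0, 0, -0.02], [0, 0, -0.06], [0, 0, -0.11], [0, 0, -0.16], [0, 0, -0.16]], turn=[0, 0, 0, 0, 0], hand=[0, 0, 0, 0, 0])

```text
clock: 22.1
position: [0.5225, 0.3208, 0.2646]
eef_rot: [3.14, 0.012, -2.914]
contact_force: [0.0, -0.0, -0.3]
gripper_width: 0.0857
gripper_force: 0.0
```

Run:
```python
from bar import *
s=status.sense();c=eyes.calibration('wrist');a=grab('wrist');t=grab('top')
print(s['position'],s['gripper_width'],s['contact_force'])
cen,r,st=bar(a,proj(c,[.519,.322,.13]));print(r,st,onz(c,r[0],.13))
u=(320,220)
A=cv2.resize(a[90:390,120:520],(800,600)) if 0 else cv2.resize(a[100:340,200:440],(400,400))
B=cv2.resize(t[165:295,270:400],(400,400),interpolation=cv2.INTER_CUBIC)
cv2.imwrite('pics/end.png',cv2.cvtColor(np.hstack([A,B]),cv2.COLOR_RGB2BGR))
```

```text
[0.52248267 0.32083347 0.26458384] 0.08567419021734887 [ 0.02695138 -0.04275446 -0.26307682]
((322.4999694824219, 217.99996948242188), (101.99998474121094, 20.999996185302734), 90.0) [ 312  167   22  103 2149] [0.51818114 0.31850949 0.13      ]
```

View pics/end.png

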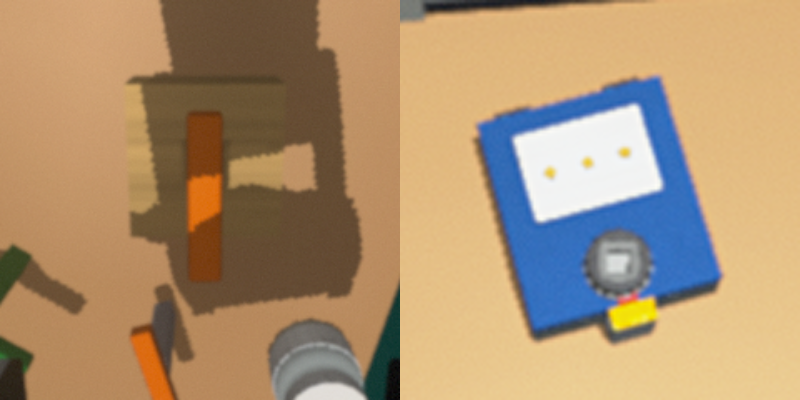

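The key stands upright in its stand at its original place, left crop (204,195). The lid is shut and the tongue points under the keeper, right crop (628,298). Handing in.

```bash
python3 -c "
from workcell import workorder
print(workorder.finish_job())"
```

```text
the job is handed in; nothing more can be done
None
```

I handed the job in at about 22 s; no verdict came back. By the last pictures and readings, the lid is shut, the tongue is at its stop under the keeper, the key is upright and released in its stand, and nothing else on the bench was touched.

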